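# Pack the wedge blocks head to tail and lay the keeper bar

### The arm

A 6-joint arm with a two-finger parallel gripper is mounted at the origin on the work surface. World frame = base frame: x ahead of the robot, y to its left, z up, the work surface at z = 0. Lengths are in m, angles in rad, forces in N, time in s.
With the tool pointing down it reaches from about 0.4 to 0.825 m from the base axis. Payload 7 kg.
Tool frame: the origin (TCP) lies at the very end of the fingers, on their centre line; the grasp point (between the pads) lies 19 mm behind it; z points along the fingers, x is the direction in which the jaws open and shut, and the axes are right-handed (so a half turn about z gives the same grasp; the last joint's range is limited). The gripper opens to 88 mm and grips with 3 to 60 N. Pads are 19 mm wide; open, the fingers measure 130 mm over their backs; the gripper's body (78 mm by 193 mm) begins 47 mm behind the grasp point.
Start: joints at [1.543, 0.359, 0.012, 0, -1.224, -0.288], TCP at [0.21, 0.642, 0.206] pointing down, gripper open.
Joint ranges: [-3.07, 3.07], [-1.43, 2.12], [-1.02, 1.25], [-3.03, 1.67], [-3.05, -0], [-3.03, 3.03]. Speed limits (rad/s): [2.39, 2.39, 3.01, 3.14, 3.14, 3.14].

### API

Orientations are given as [roll, pitch, yaw] about the fixed x, y, z axes, in that order (R = Rz(yaw) Ry(pitch) Rx(roll)).
In Python, from station import telemetry, grab_frame, arm, regions_of, pinpoint gives the robot as it stands. The module is installed in compiled form; this text tells all that it offers.
- The arm moves only by the shell command python3 -m inch 'ROWS' [FORCE]. ROWS is text: rows parted by semicolons, each of 7 numbers parted by spaces: the opening, from 0 (shut) to 1 (fully open), then the shift along the world's x, y, z in cm, then the turn, a rotation vector about the world's x, y, z in degrees. A call has 1 to 12 rows; each row is the pose to reach, as a shift and turn from the pose measured when the call began; what a row does not reach only later rows make up. A row lasts 1/8 s, in which the tool goes at most 62.5 mm and 10.7 degrees, less where a joint would pass 70% of its speed; a pose out of reach is approached as far as the arm can. A call with a gripper value outside its range is refused whole. The fingers move at their own pace and stop on an object; FORCE is the grip in N (left out, the last holds). Time passes only in rows, so rows that repeat a pose let the fingers close. It gives the time, the measured TCP pose, the force and the opening at its end, in the units of the state.
- telemetry.get_state(): the state, without advancing time (a new reading comes with each control period).
- grab_frame(name): name is "scene" or "top"; returns a dict with "pixels" (420x560x3 uint8, red, green, blue), "fx", "fy", "cx", "cy" (pixels), "dist_coeffs" ([k1, k2, p1, p2, k3] as OpenCV has them; the pictures are not rectified), "R" (3x3) and "t" (3): a world point X has camera coordinates R X + t. Camera axes: x right, y down, z forward; pixel columns grow to the right and rows downward; lengths in m; the calibration is good to about 2 mm. A picture is of the moment at which its call begins. There is no depth.
- arm.job_done(): hands the job in, once; it reports no verdict.
Trained networks look in the newest picture that a camera, given by its name, has taken for a name from the list of things; names that differ only in an ending like _2 or _b are one class to them, and where a whole thing is asked for, a point or a joint stands for the part that bears it (a point fixed in the world has none). Each returns a list of dicts, best first, with "p" (0 to 1); they miss things now and then, are a little off and sometimes report something else, mostly with a low value. They report only what shows in the picture. A call takes as long as a camera call. They do not tell look-alikes from the thing itself.
- regions_of(camera, name): "pixels" (420x560 bool, what is visible of it) and "bbox" ([left, top, right, bottom] in pixels, round what is visible of it).
- pinpoint(camera, name): "location" ([column, row] in pixels: a listed point, or the origin of a listed thing).
The state is a dict: "t": time; "q": joint angles; "qd": joint speeds; "joint_efforts": joint torques, N m; "eef_pos": TCP position; "ee_rot": TCP orientation; "force": force on the tool from outside, world axes, zero at the start; "moment": the same for the moment, N m; "width": finger opening in m.
Only numpy, scipy, OpenCV 4.12 (cv2) and the standard library are available. Lean on these libraries where they do the work, as an engineer would, in place of code of your own. Each camera call takes 0.05 s, during which the arm holds its last target. There are 200 camera calls.

### The job

Pack all the wedge-shaped bran blocks on the table into the tray: standing flat in one row on the raised strip, ends in line with the strip's edges, turned alternately head to tail so that they make a solid rectangle (or as near as an odd number allows) against the end wall, square side to the wall first; draw the sliding stop back if it is in the way and then push it up snugly against the row. After that, pull the keeper bar out of its canted holder and lay it flat along the middle of the row so that it lies over every block. Leave the sprayer, the jar and the sample box where they are.

Things in the scene. Friction and masses are not known exactly. Their poses are not given: they have to be found in the camera images.
- tray: fixed grey tray, 150 x 334 mm, rims 8 mm high. Origin: centre of its underside on the table; y along it from the fixed end wall towards the stop, z up. The row stands on a raised metal strip 64 mm wide (x -32 to +32 mm) along its middle, top at z = 8 mm. The end wall (48 mm wide, 44 mm high) has its inner face at y = -150 mm.
- stop (a joint): sliding stop on the strip, in m: its flat face is 100 mm + this value from the end wall's inner face; 0 to 0.12 (drawn fully back). It slides along the tray's y with about 2 N of friction and stays where left. Its face is 40 mm wide (x -20 to +20 mm), its top 44 mm above the table.
- stop_grip (a point): point in the stop's upright black post (20 x 20 mm, sides parallel to the tray's x and y), 55 mm above the table. The post's top is at 76 mm, the flat foot around it at 18 mm. The post's centre is 66 mm behind the stop's face. Axes parallel to the tray's.
- block1_mid (a point): wedge of pressed bran, 64 mm long, 50 mm high, about 90 g; parallel ends 44 and 26 mm wide. May be absent (None). Point: its centre, 25 mm above its underside; x along its length to the wide end, z up. One long side is square to the ends, at y = -17.5 mm; the other slants from y = +26.5 (wide end) to +8.5 mm (narrow end).
- block1_wide (a point): point of block 1 in its wide end face, 32 mm along x from its centre point.
- block2_mid (a point): wedge of pressed bran, 64 mm long, 50 mm high, about 90 g; parallel ends 44 and 26 mm wide. May be absent (None). Point: its centre, 25 mm above its underside; x along its length to the wide end, z up. One long side is square to the ends, at y = -17.5 mm; the other slants from y = +26.5 (wide end) to +8.5 mm (narrow end).
- block2_wide (a point): point of block 2 in its wide end face, 32 mm along x from its centre point.
- block3_mid (a point): wedge of pressed bran, 64 mm long, 50 mm high, about 90 g; parallel ends 44 and 26 mm wide. May be absent (None). Point: its centre, 25 mm above its underside; x along its length to the wide end, z up. One long side is square to the ends, at y = -17.5 mm; the other slants from y = +26.5 (wide end) to +8.5 mm (narrow end).
- block3_wide (a point): point of block 3 in its wide end face, 32 mm along x from its centre point.
- block4_mid (a point): wedge of pressed bran, 64 mm long, 50 mm high, about 90 g; parallel ends 44 and 26 mm wide. May be absent (None). Point: its centre, 25 mm above its underside; x along its length to the wide end, z up. One long side is square to the ends, at y = -17.5 mm; the other slants from y = +26.5 (wide end) to +8.5 mm (narrow end).
- block4_wide (a point): point of block 4 in its wide end face, 32 mm along x from its centre point.
- block5_mid (a point): wedge of pressed bran, 64 mm long, 50 mm high, about 90 g; parallel ends 44 and 26 mm wide. May be absent (None). Point: its centre, 25 mm above its underside; x along its length to the wide end, z up. One long side is square to the ends, at y = -17.5 mm; the other slants from y = +26.5 (wide end) to +8.5 mm (narrow end).
- block5_wide (a point): point of block 5 in its wide end face, 32 mm along x from its centre point.
- holder: fixed metal holder, a sleeve canted 45 degrees on a base plate, from which the keeper bar sticks up. Origin: centre below the sleeve's closed lower end, on the table. The sleeve leans towards the holder's x; it takes in the lowest 70 mm of the bar with 4 mm of play; inside its lower end lies 22 mm above the origin.
- bar_mid (a point): centre of the keeper bar, a straight steel bar with black ends, 180 mm long (its x), 16 mm wide (its y), 22 mm thick (its z), about 150 g. At the start it stands in the holder, leaning 45 degrees, x pointing to its upper, free end, its y level.
- sprayer: hand sprayer with a white tank and green head, 96 mm across, 230 mm high, a bystander; origin at the centre of its underside.
- jar: glass jar with a steel lid, 64 mm across, 85 mm high, a bystander; origin at the centre of its underside.
- sample_box: small open grey box, 90 x 130 x 50 mm, a bystander; origin at the centre of its underside.
Not all that is in view belongs to the job. What is shaped like the part that bears block3_mid but green is not meant.

How it is judged:
On the way, in this order (a step that is already met when the one before it is completed fails the run):
1. all blocks packed head to tail on the strip and the stop pushed up against the row (x of block1_mid in the frame of tray between -0.012 and 0.012 m and z of block1_mid in the frame of tray between 0.027 and 0.039 m and y of each of block1_mid, block2_mid, block3_mid, block4_mid, block5_mid in the frame of tray above -0.15 m and y of each of block1_mid, block2_mid, block3_mid, block4_mid, block5_mid in the frame of stop_grip below -0.07 m and angle between each of block1_mid, block2_mid, block3_mid, block4_mid, block5_mid's own z axis and vertical below 0.12 rad and angle between the x axis of each of block1_mid, block2_mid, block3_mid, block4_mid, block5_mid and the x axis of tray, either way round below 0.12 rad and x of block2_mid in the frame of tray between -0.012 and 0.012 m and z of block2_mid in the frame of tray between 0.027 and 0.039 m and x of block3_mid in the frame of tray between -0.012 and 0.012 m and z of block3_mid in the frame of tray between 0.027 and 0.039 m and x of block4_mid in the frame of tray between -0.012 and 0.012 m and z of block4_mid in the frame of tray between 0.027 and 0.039 m and x of block5_mid in the frame of tray between -0.012 and 0.012 m and z of block5_mid in the frame of tray between 0.027 and 0.039 m and horizontal distance between block1_wide and block2_wide above 0.057 m and horizontal distance between each of block1_wide, block2_wide and block3_wide above 0.057 m and horizontal distance between each of block1_wide, block2_wide, block3_wide and block4_wide above 0.057 m and horizontal distance between each of block1_wide, block2_wide, block3_wide, block4_wide and block5_wide above 0.057 m and value of joint stop below 0.089 m and (value of joint stop below 0.048 m or height (world z) of block1_mid below 9 m) and (value of joint stop below 0.048 m or height (world z) of block2_mid below 9 m) and (value of joint stop below 0.048 m or height (world z) of block3_mid below 9 m) and (value of joint stop below 0.048 m or height (world z) of block4_mid below 9 m) and (value of joint stop below 0.048 m or height (world z) of block5_mid below 9 m) and (value of joint stop below 0.019 m or height (world z) of any of block2_mid, block1_mid below 9 m) and (value of joint stop below 0.019 m or height (world z) of any of block3_mid, block1_mid below 9 m) and (value of joint stop below 0.019 m or height (world z) of any of block3_mid, block2_mid below 9 m) and (value of joint stop below 0.019 m or height (world z) of any of block4_mid, block1_mid below 9 m) and (value of joint stop below 0.019 m or height (world z) of any of block4_mid, block2_mid below 9 m) and (value of joint stop below 0.019 m or height (world z) of any of block4_mid, block3_mid below 9 m) and (value of joint stop below 0.019 m or height (world z) of any of block5_mid, block1_mid below 9 m) and (value of joint stop below 0.019 m or height (world z) of any of block5_mid, block2_mid below 9 m) and (value of joint stop below 0.019 m or height (world z) of any of block5_mid, block3_mid below 9 m) and (value of joint stop below 0.019 m or height (world z) of any of block5_mid, block4_mid below 9 m)), for 0.2 s.
2. then the bar lies along the row, over every block (z of bar_mid in the frame of tray between 0.061 and 0.075 m and x of bar_mid in the frame of tray between -0.02 and 0.02 m and angle between the x axis of bar_mid and the y axis of tray, either way round below 0.17 rad and x of block1_mid in the frame of bar_mid between -0.092 and 0.092 m and x of block2_mid in the frame of bar_mid between -0.092 and 0.092 m and x of block3_mid in the frame of bar_mid between -0.092 and 0.092 m and x of block4_mid in the frame of bar_mid between -0.092 and 0.092 m and x of block5_mid in the frame of bar_mid between -0.092 and 0.092 m), for 0.2 s.
At the end, for the whole second after the job is handed in: Every block upright on the strip between wall and stop, within 12 mm of its middle line and 7 deg of square, neighbours head to tail, at most 8 mm slack in the row. Bar flat on the blocks, within 20 mm of the middle line and 10 deg of the row, over every block's centre. All at rest (all of step 1 and all of step 2 and linear speed of each of block1, block2, block3, block4, block5, bar below 0.02 m/s); the robot touches nothing.
It fails at once if the hand sprayer is moved more than 40 mm (distance of sprayer from where it was at the start of the episode above 0.04 m).
It fails at once if the glass jar is moved more than 40 mm (distance of jar from where it was at the start of the episode above 0.04 m).
It fails at once if the sample box is moved more than 40 mm (distance of sample_box from where it was at the start of the episode above 0.04 m).
Of block1, block2, block3, block4, block5 only 3 to 5 are there at a start; the rules pass over those that are not, and their reading is None.
At some moment in a run one of block1, block2, block3, block4, block5 may be knocked a few centimetres aside while the robot is not near it.
Once in a run the grip may slacken for a moment while it holds something.
It also fails if it takes over 210 s, if anything falls off the work surface, if the arm or the gripper's body presses on something with over 40 N, if the wrist force passes 120 N, or if a joint passes its speed limit or range.

## Working session

There is one attempt and no reset: what is moved stays moved. The work goes in short steps, Python scripts to look and compute and a shell command to move; the robot and the scene stay as the last step left them, time stands still between calls to the robot, and variables do not carry over. Pictures are saved under pics/ and viewed, about 12 in all and at most 16, crops included, and the job is handed in when it is done.

```bash
mkdir -p pics; ls
python3 - <<'E'
from station import telemetry, grab_frame, regions_of, pinpoint
import cv2
s=telemetry.get_state(); print(s)
for c in("scene","top"):
    f=grab_frame(c); cv2.imwrite(f"pics/{c}0.png",f["pixels"][:,:,::-1])
    print(c,{k:f[k] for k in f if k!="pixels"})
    for n in("tray","stop_grip","block1_mid","block1_wide","holder","bar_mid","sprayer","jar","sample_box"):
        print(n,[(round(d["p"],2),[round(float(v)) for v in d["location"]]) for d in pinpoint(c,n)][:9])
E
```

```text
pics
{'t': 0.0, 'q': array([ 1.54304921e+00,  3.59355922e-01,  1.10653285e-02, -3.51569553e-04,
       -1.22405933e+00, -2.88089733e-01]), 'qd': array([-0.00064388, -0.00056887,  0.00148971, -0.0003392 , -0.00075527,
       -0.00068736]), 'joint_efforts': array([-3.40914403e-04, -5.82726824e+01,  2.93048269e+01,  6.99672773e+00,
        6.92003465e-03, -1.63108357e-04]), 'eef_pos': array([0.20953577, 0.64112082, 0.20494527]), 'ee_rot': array([-3.14146808e+00, -1.58348275e-03, -1.88675300e+00]), 'force': array([ 0.20025045, -0.02031758, -0.22831124]), 'moment': array([-0.04022988,  0.00688017, -0.0239043 ]), 'width': 0.08790584392354309}
scene {'fx': 506.21627505565493, 'fy': 506.21627505565493, 'cx': 278.59803461393, 'cy': 208.37706493267166, 'dist_coeffs': array([0.03150758, 0.        , 0.        , 0.        , 0.        ]), 'R': array([[-0.27328539,  0.96192363, -0.00424588],
       [ 0.80280556,  0.22564343, -0.55189516],
       [-0.52992294, -0.1542335 , -0.8339027 ]]), 't': array([ 0.12975594, -0.40901958,  1.88945314])}
tray [(0.87, [277, 244])]
stop_grip [(0.85, [282, 234]), (0
[... 194 characters left out ...]
(0.8, [190, 269]), (0.32, [286, 237])]
sample_box []
top {'fx': 422.58718300986015, 'fy': 422.58718300986015, 'cx': 285.8153499147665, 'cy': 210.67970506450862, 'dist_coeffs': array([-0.03278844,  0.        ,  0.        ,  0.        ,  0.        ]), 'R': array([[ 0.0039436 , -0.99998349, -0.00417844],
       [-0.99593259, -0.00355143, -0.09003142],
       [ 0.09001509,  0.00451649, -0.99593016]]), 't': array([0.00189706, 0.58357975, 1.05850298])}
tray [(0.85, [270, 189]), (0.65, [356, 138])]
stop_grip [(0.78, [268, 191])]
block1_mid []
block1_wide []
holder [(0.66, [440, 257]), (0.3, [290, 252])]
bar_mid [(0.69, [433, 243])]
sprayer [(0.59, [126, 171])]
jar [(0.65, [355, 138])]
sample_box []
```

View pics/scene0.png

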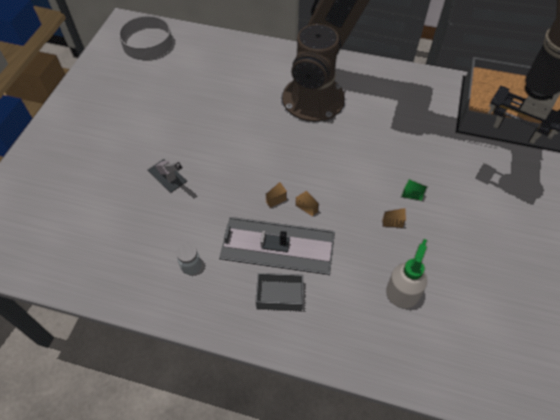

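View pics/top0.png

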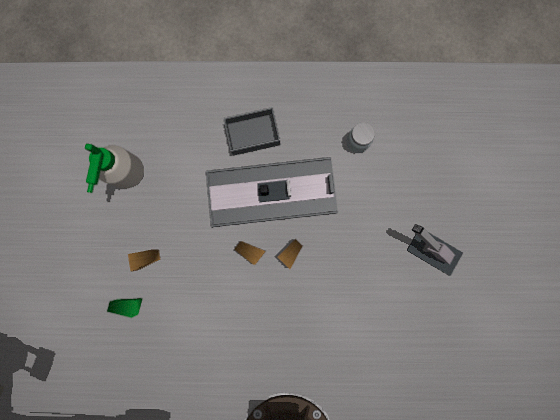

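The pictures show three brown wedges, at top (144,260), (250,252) and (290,254). The green wedge at top (125,308) is the look-alike, so I won't touch it. The end wall is on the tray's right, with the stop near mid-tray at (270,190). The bar leans in the holder, from (440,257) to its free end at (390,231). Next I'll fit models to get the poses.

```bash
cat > h.py <<'E'
import numpy as np, cv2
from scipy.optimize import minimize
from scipy.spatial.transform import Rotation as Ro
from station import telemetry, grab_frame, regions_of, pinpoint
CAMS=("scene","top")
def frames(): return {c:grab_frame(c) for c in CAMS}
def proj(f,X):
    return cv2.projectPoints(np.asarray(X,float).reshape(-1,1,3),cv2.Rodrigues(f["R"])[0],f["t"],
      np.array([[f["fx"],0,f["cx"]],[0,f["fy"],f["cy"]],[0,0,1]]),f["dist_coeffs"])[0].reshape(-1,2)
def toplane(f,uv,z):
    K=np.array([[f["fx"],0,f["cx"]],[0,f["fy"],f["cy"]],[0,0,1]])
    n=cv2.undistortPoints(np.array([[uv]],float),K,f["dist_coeffs"]).ravel()
    d=f["R"].T@np.r_[n,1]; o=-f["R"].T@f["t"]; return o+d*(z-o[2])/d[2]
def tri(fs,uvs):
    A=[];b=[]
    for c,uv in uvs.items():
        f=fs[c]; o=-f["R"].T@f["t"]; d=toplane(f,uv,0)-o; d/=np.linalg.norm(d)
        P=np.eye(3)-np.outer(d,d); A.append(P); b.append(P@o)
    A=np.vstack(A);b=np.hstack(b); x=np.linalg.lstsq(A,b,rcond=None)[0]; return x,np.linalg.norm(A@x-b)
U=4
def sil(f,X):
    m=np.zeros((420*U,560*U),np.uint8)
    h=cv2.convexHull(((proj(f,X)+.5)*U).astype(np.float32)).round().astype(np.int32)
    cv2.fillConvexPoly(m,h,1); return m
def up(m): return cv2.resize(m.astype(np.uint8)*255,None,fx=U,fy=U,interpolation=cv2.INTER_LINEAR)>127
def fit(fs,masks,verts,p0,sc=(.01,.01,.2)):
    """verts: Nx3 in body frame; p=(x,y,yaw), z 0"""
    M={}
    for c,m in masks.items():
        ys,xs=np.nonzero(up(m)); M[c]=(up(m),)
    def place(p,z0=0):
        return verts@Ro.from_euler('z',p[2]).as_matrix().T+[p[0],p[1],z0]
    def cost(p):
        t=0
        for c in M:
            s=sil(fs[c],place(p))>0; m=M[c][0]
            t+=1-(s&m).sum()/max((s|m).sum(),1)
        return t/len(M)
    p0=np.array(p0,float)
    S=np.vstack([p0]+[p0+np.eye(3)[i]*sc[i] for i in range(3)])
    r=minimize(cost,p0,method="Nelder-Mead",options=dict(initial_simplex=S,xatol=2e-4,fatol=1e-4,maxfev=120))
    return r.x,r.fun
W=np.array([[-32,-17.5],[32,-17.5],[32,26.5],[-32,8.5]])/1000
WEDGE=np.vstack([np.c_[W,np.zeros(4)],np.c_[W,np.full(4,.05)]])
def box(x0,x1,y0,y1,z0,z1): return np.array([[x,y,z] for x in(x0,x1) for y in(y0,y1) for z in(z0,z1)])
def brown(f):
    hsv=cv2.cvtColor(f["pixels"],cv2.COLOR_RGB2HSV)
    return ((hsv[...,0]>4)&(hsv[...,0]<22)&(hsv[...,1]>95)&(hsv[...,2]>25))
def comps(m,a=60):
    n,l,st,ce=cv2.connectedComponentsWithStats(m.astype(np.uint8)); return [(l==i,ce[i],st[i,4]) for i in range(1,n) if st[i,4]>a]
def blocks(fs,roi=None):
    out=[]; sc=comps(brown(fs["scene"])) if "scene" in fs else []
    for m,ce,a in comps(brown(fs["top"])):
        P=toplane(fs["top"],ce,.03)
        if P[0]<.2: continue
        masks={"top":m}
        if sc:
            q=proj(fs["scene"],[P[0],P[1],.025])[0]
            k=min(sc,key=lambda s:np.hypot(*(s[1]-q)))
            if np.hypot(*(k[1]-q))<12: masks["scene"]=k[0]
        best=min((fit(fs,masks,WEDGE,[P[0],P[1],y]) for y in np.arange(0,6.2,np.pi/4)),key=lambda r:r[1])
        out.append((best[0],best[1],a,list(masks)))
    return out
E
python3 - <<'E'
from h import *
np.set_printoptions(precision=4,suppress=True)
fs=frames()
for b in blocks(fs): print("block",b[0],np.degrees(b[0][2]),b[1:])
T=box(-.075,.075,-.167,.167,0,.008)
masks={}
for c in CAMS:
    r=regions_of(c,"tray"); print([(d["p"],d["bbox"]) for d in r])
    m=r[0]["pixels"].astype(np.uint8); h=cv2.convexHull(np.argwhere(m)[:,::-1].astype(np.int32)); k=np.zeros((420,560),np.uint8); cv2.fillConvexPoly(k,h,1); masks[c]=k
P=toplane(fs["top"],(270,191),.0)
for c in (["top"],["scene"],["top","scene"]):
    print("tray",c,fit(fs,{k:masks[k] for k in c},T,[P[0],P[1],.05]))
print("stop",tri(fs,{"scene":(282,234),"top":(268,191)}))
for c in CAMS:
    for n in("bar_mid","holder"):
        r=regions_of(c,n); print(c,n,[(d["p"],d["bbox"]) for d in r])
f=fs["top"]; cv2.imwrite("pics/hold.png",np.hstack([cv2.resize(x,(400,400),interpolation=cv2.INTER_CUBIC) for x in (f["pixels"][200:300,370:470,::-1],fs["scene"]["pixels"][120:220,120:220,::-1])]))
cv2.imwrite("pics/tray.png",np.hstack([cv2.resize(x,None,fx=4,fy=4,interpolation=cv2.INTER_CUBIC) for x in (f["pixels"][150:290,190:350,::-1],)]))
E
```

```text
block [ 0.4774 -0.0085  2.3723] 135.92205228521817 (np.float64(0.13581767830799563), np.int32(346), ['top', 'scene'])
block [0.4797 0.098  4.0837] 233.9762354448541 (np.float64(0.14986286201957116), np.int32(363), ['top', 'scene'])
block [0.461  0.3666 1.7303] 99.13654307518374 (np.float64(0.154093264971975), np.int32(449), ['top', 'scene'])
[(0.58, [220.2, 218.0, 333.2, 274.6])]
[(0.96, [205.4, 156.2, 340.2, 228.8])]
tray ['top'] (array([0.6366, 0.0445, 0.1178]), np.float64(0.015600030439083756))
tray ['scene'] (array([0.6393, 0.0419, 0.1222]), np.float64(0.03658044395523752))
tray ['top', 'scene'] (array([0.6368, 0.0437, 0.116 ]), np.float64(0.028747106409034773))
stop (array([0.6292, 0.0516, 0.0577]), np.float64(0.004142886581390475))
scene bar_mid [(0.45, [164.9, 164.2, 180.7, 173.8])]
scene holder [(0.73, [145.8, 162.3, 188.7, 193.6])]
top bar_mid [(0.66, [411.1, 224.4, 441.1, 248.5])]
top holder [(0.76, [407.6, 237.7, 463.1, 277.6]), (0.32, [222.9, 107.0, 277.4, 153.7])]
```

```bash
python3 - <<'E'
from h import *
fs=frames()
def draw(c,sets,roi,k):
    f=fs[c]; x0,y0,x1,y1=roi
    im=cv2.resize(f["pixels"][y0:y1,x0:x1,::-1],None,fx=k,fy=k,interpolation=cv2.INTER_CUBIC)
    for X in sets:
        q=((proj(f,X)+.5-[x0,y0])*k).round().astype(np.int32)
        cv2.polylines(im,[q],True,(255,255,0),1)
    return im
def pl(v,p): return v@Ro.from_euler('z',p[2]).as_matrix().T+[p[0],p[1],0]
sets=[pl(WEDGE[4:],p) for p in([.4774,-.0085,2.3723],[.4797,.098,4.0837],[.461,.3666,1.7303])]
t=[.6366,.0440,.1175]
sets+=[pl(np.array(q),t) for q in ([[-.075,-.167,.008],[.075,-.167,.008],[.075,.167,.008],[-.075,.167,.008]],[[-.032,-.15,.008],[.032,-.15,.008],[.032,.167,.008],[-.032,.167,.008]],[[-.024,-.15,.044],[.024,-.15,.044],[.024,-.15,.008],[-.024,-.15,.008]])]
a=draw("top",sets,(115,150,345,275),3.4)
b=np.hstack([draw("scene",sets,(220,180,340,280),3.2),draw("top",[],(385,215,470,280),4.6)])[:, :782]
w=a.shape[1]; b=cv2.copyMakeBorder(b,0,0,0,max(0,w-b.shape[1]),cv2.BORDER_CONSTANT)[:,:w] if b.shape[0] else b
E
sed -i 's/^E$//' /dev/null
cat >> h.py <<'E'
def draw(fs,c,sets,roi,k):
    f=fs[c]; x0,y0,x1,y1=roi
    im=cv2.resize(f["pixels"][y0:y1,x0:x1,::-1],None,fx=k,fy=k,interpolation=cv2.INTER_CUBIC)
    for X in sets:
        q=((proj(f,X)+.5-[x0,y0])*k).round().astype(np.int32); cv2.polylines(im,[q],True,(255,255,0),1)
    return im
def pl(v,p): return np.asarray(v)@Ro.from_euler('z',p[2]).as_matrix().T+[p[0],p[1],0]
def stack(a,b):
    w=max(a.shape[1],b.shape[1]); g=lambda i:cv2.copyMakeBorder(i,0,0,0,w-i.shape[1],cv2.BORDER_CONSTANT); return np.vstack([g(a),g(b)])
def trayset(t): return [pl(q,t) for q in ([[-.075,-.167,.008],[.075,-.167,.008],[.075,.167,.008],[-.075,.167,.008]],[[-.032,-.15,.008],[.032,-.15,.008],[.032,.167,.008],[-.032,.167,.008]],[[-.024,-.15,.044],[.024,-.15,.044],[.024,-.15,.008],[-.024,-.15,.008]])]
E
python3 - <<'E'
from h import *
fs=frames()
sets=[pl(WEDGE[4:],p) for p in([.4774,-.0085,2.3723],[.4797,.098,4.0837],[.461,.3666,1.7303])]+trayset([.6366,.0440,.1175])
a=draw(fs,"top",sets,(115,150,345,275),2.4)
b=draw(fs,"scene",sets,(220,180,420,280),2.7)
cv2.imwrite("pics/ov1.png",stack(a,b))
cv2.imwrite("pics/hold.png",np.hstack([draw(fs,"top",[],(380,215,470,285),4),draw(fs,"scene",[],(130,140,230,210),4)]))
E
```

```text
Traceback (most recent call last):
ValueError: all the input array dimensions except for the concatenation axis must match exactly, but along dimension 0, the array at index 0 has size 320 and the array at index 1 has size 299
sed: couldn't edit /dev/null: not a regular file
```

View pics/ov1.png

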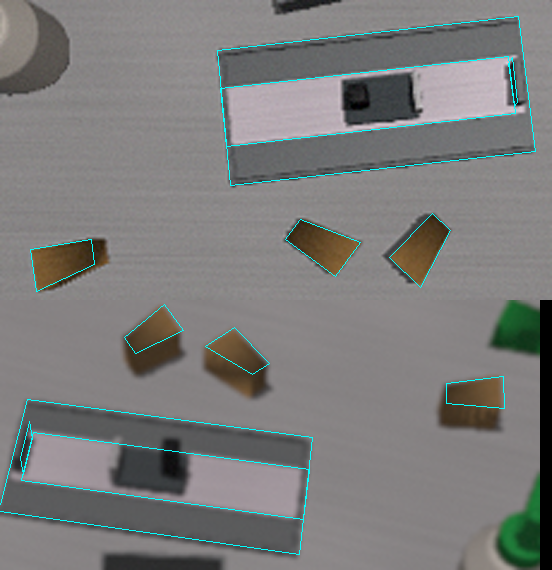

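View pics/hold.png

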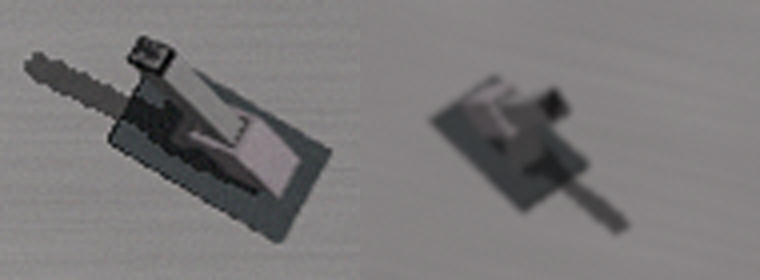

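The overlay fits the tray and all three wedges well. The holder crop shows the bar's black free end at about top (418,228) and scene (178,166), with its shadow running off to the left. Now the bar, stop and sprayer numbers.

Run:
```python
from h import *
np.set_printoptions(precision=4,suppress=True)
fs=frames(); f=fs["top"]
pc=lambda u,v:(380+u/4,215+v/4)
A=toplane(f,pc(278,243),.003);B=toplane(f,pc(110,143),.003); d=B-A; print("plate yaw",np.degrees(np.arctan2(d[1],d[0])),A,B)
C=toplane(f,pc(330,150),.003); print("short yaw",np.degrees(np.arctan2(*(C-A)[[1,0]])), np.linalg.norm(C-A),np.linalg.norm(B-A))
print("tip",tri(fs,{"top":(418,228),"scene":(178.5,166)}))
print("mid",tri(fs,{"top":(433,243),"scene":(171,166)}))
print("holder",toplane(f,(440,257),0),toplane(fs["scene"],(160,172),0))
yaw=np.radians(59)
# bar fit: visible part of box leaning 45 : s from .072 to .18
from scipy.optimize import minimize
print("post",toplane(f,(263.75,190),.076))
t=np.array([.6366,.044]); R=Ro.from_euler('z',.1175).as_matrix()[:2,:2]
print("post in tray",R.T@(toplane(f,(263.75,190),.076)[:2]-t))
print("sprayer",toplane(f,(126,171),0),toplane(fs["scene"],(404,297),0))
print("jar",toplane(f,(355,138),0),"box",toplane(f,(251,132),.0))
m=lambda x,y:R@[x,y]+t
for n,y in (("s1",-.1325),("s2",-.0975),("s3",-.0625),("post0",.016),("postback",.136),("postend",.0266)): print(n,m(0,y))
b=regions_of("top","bar_mid")[0]["pixels"];
```

```text
plate yaw 59.2457823766839 [ 0.4175 -0.4216  0.003 ] [ 0.482  -0.3132  0.003 ]
short yaw -30.8165490883677 0.07008824880369578 0.1261200552215384
tip (array([ 0.5341, -0.2972,  0.1463]), np.float64(0.0007665376850627155))
mid (array([ 0.5006, -0.3486,  0.0886]), np.float64(0.003375453075397012))
holder [ 0.4659 -0.3991  0.    ] [ 0.4738 -0.4141  0.    ]
post [0.63   0.0584 0.076 ]
post in tray [-0.0049  0.015 ]
sprayer [0.6908 0.4313 0.    ] [0.702  0.4369 0.    ]
jar [ 0.7818 -0.18    0.    ] box [0.7973 0.0983 0.    ]
s1 [ 0.6521 -0.0876]
s2 [ 0.648  -0.0528]
s3 [ 0.6439 -0.0181]
post0 [0.6347 0.0599]
postback [0.6207 0.1791]
postend [0.6335 0.0704]
```

```bash
python3 -m inch '1 10.5 -14.5 0 0 0 -16; 1 21 -29 0 0 0 -32; 1 31.5 -43.5 0 0 0 -48; 1 42.5 -58.1 0 0 0 -65.2; 1 42.5 -58.1 0 0 0 -65.2; 1 42.5 -58.1 0 0 0 -65.2; 1 42.5 -58.1 0 0 0 -65.2; 1 42.5 -58.1 0 0 0 -65.2; 1 42.5 -58.1 0 0 0 -65.2; 1 42.5 -58.1 0 0 0 -65.2; 1 42.5 -58.1 0 0 0 -65.2; 1 42.5 -58.1 0 0 0 -65.2' 40
```

```text
t: 3.25
eef_pos: [0.6359, 0.0578, 0.2056]
ee_rot: [-3.141, -0.0, -3.027]
force: [0.0, 0.4, 0.2]
width: 0.0879
```

```bash
python3 -m inch '1 -0.1 0.2 -6 0 0 0; 1 -0.1 0.2 -12 0 0 0; 1 -0.1 0.2 -16.9 0 0 0; 1 -0.1 0.2 -16.9 0 0 0; 0 -0.1 0.2 -16.9 0 0 0; 0 -0.1 0.2 -16.9 0 0 0; 0 -0.1 0.2 -16.9 0 0 0; 0 -0.1 0.2 -16.9 0 0 0; 0 -0.1 0.2 -16.9 0 0 0' 40
```

```text
t: 4.38
eef_pos: [0.635, 0.0599, 0.037]
ee_rot: [-3.141, 0.0, -3.027]
force: [0.5, 0.0, -0.1]
width: 0.0431
```

```bash
python3 -m inch '0 0 0 0 0 0 0; 0 0 0 0 0 0 0; 0 0 0 0 0 0 0' 40
```

```text
t: 4.75
eef_pos: [0.635, 0.0599, 0.0369]
ee_rot: [-3.141, 0.0, -3.027]
force: [0.0, -0.1, 0.3]
width: 0.0196
```

```bash
python3 -m inch '0 -0.35 3 0 0 0 0; 0 -0.7 6 0 0 0 0; 0 -1.05 9 0 0 0 0; 0 -1.38 11.7 0 0 0 0; 0 -1.38 11.7 0 0 0 0; 1 -1.38 11.7 0 0 0 0; 1 -1.38 11.7 0 0 0 0; 1 -1.38 11.7 0 0 0 0; 1 -1.38 11.7 0 0 0 0; 1 -1.38 11.7 5 0 0 0; 1 -1.38 11.7 10 0 0 0; 1 -1.38 11.7 16 0 0 0' 40
python3 - <<'E'
from h import *
np.set_printoptions(precision=4,suppress=True)
fs=frames()
for b in blocks(fs): print("block",b[0],np.degrees(b[0][2]),b[1:])
E
```

```text
t: 6.25
eef_pos: [0.6206, 0.1764, 0.1978]
ee_rot: [-3.141, -0.002, -3.027]
force: [2.2, 0.1, -0.1]
width: 0.0838
block [ 0.4774 -0.0086  2.3686] 135.7128538939677 (np.float64(0.13474104260028014), np.int32(347), ['top', 'scene'])
block [0.4794 0.0983 4.0619] 232.73223916879874 (np.float64(0.22471443011489944), np.int32(363), ['top', 'scene'])
block [0.4609 0.3664 1.7371] 99.5292104823945 (np.float64(0.1468891425266189), np.int32(452), ['top', 'scene'])
```

```bash
python3 -m inch '1 -4 5 0 0 0 10.5; 1 -8 10 0 0 0 21; 1 -12 15 0 0 0 31.5; 1 -15.8 19 0 0 0 42; 1 -15.8 19 0 0 0 52.5; 1 -15.8 19 0 0 0 63; 1 -15.8 19 0 0 0 73.5; 1 -15.8 19 0 0 0 84; 1 -15.8 19 0 0 0 92.7; 1 -15.8 19 0 0 0 92.7; 1 -15.8 19 -5 0 0 92.7; 1 -15.8 19 -10 0 0 92.7' 25
```

```text
t: 7.85
eef_pos: [0.4672, 0.3682, 0.1047]
ee_rot: [3.14, 0.014, -1.412]
force: [-0.8, 0.6, -0.9]
width: 0.0878
```

```bash
python3 -m inch '1 0 0 0 0 0 0' 25
```

```text
t: 7.98
eef_pos: [0.4654, 0.3659, 0.1012]
ee_rot: [3.135, 0.009, -1.416]
force: [-0.8, 0.3, 1.0]
width: 0.0876
```

```bash
python3 -m inch '1 -0.2 0.1 -4 0 0 0; 1 -0.2 0.1 -8 0 0 0; 1 -0.2 0.1 -9.2 0 0 0; 1 -0.2 0.1 -9.2 0 0 0; 0 -0.2 0.1 -9.2 0 0 0; 0 -0.2 0.1 -9.2 0 0 0; 0 -0.2 0.1 -9.2 0 0 0; 0 -0.2 0.1 -9.2 0 0 0' 25
```

```text
t: 8.98
eef_pos: [0.4638, 0.3673, 0.0103]
ee_rot: [3.136, 0.01, -1.416]
force: [-1.1, -1.3, 6.5]
width: 0.0639
```

```bash
cat >> h.py <<'E'
TR=np.array([.6366,.0440,.1175])
def mt(x,y):
    c,s=np.cos(TR[2]),np.sin(TR[2]); return TR[:2]+[c*x-s*y,s*x+c*y]
def delta(p,Rm):
    """from state now to pose: shift cm, rotvec deg"""
    s=telemetry.get_state(); R0=Ro.from_euler('xyz',s["ee_rot"])
    print("shift cm",np.round((np.array(p)-s["eef_pos"])*100,2),"turn",np.round((Rm*R0.inv()).as_rotvec(degrees=True),1))
def down(yawdeg): return Ro.from_euler('xyz',[180,0,yawdeg],degrees=True)
E
python3 -m inch '0 0 0 5 0 0 0; 0 0 0 11 0 0 0;0 0 0 11 0 0 0' 25
python3 -c "
from h import *
s=telemetry.get_state();print(s['eef_pos'],s['width'],s['force']);delta([*mt(0,-.1304),.12],down(-173.3))"
```

```text
t: 9.35
eef_pos: [0.4661, 0.3699, 0.1257]
ee_rot: [-3.14, 0.016, -1.415]
force: [-0.1, -0.6, -1.4]
width: 0.0637
[0.46606178 0.36993159 0.1257496 ] 0.06368278608524647 [-0.14022988 -0.57017404 -1.37955967]
shift cm [ 18.58 -45.54  -0.57] turn [ -0.8   0.7 -92.2]
```

```bash
python3 -m inch '0 2 -5 0 0 0 -10; 0 4 -10 0 0 0 -20; 0 6 -15 0 0 0 -30; 0 8.2 -20 0 0 0 -40; 0 10.2 -25 0 0 0 -50; 0 12.3 -30 0 0 0 -60; 0 14.3 -35 0 0 0 -70; 0 16.3 -40 0 0 0 -80; 0 18.6 -45.5 0 -0.8 0.7 -92.2; 0 18.6 -45.5 0 -0.8 0.7 -92.2; 0 18.6 -45.5 0 -0.8 0.7 -92.2; 0 18.6 -45.5 0 -0.8 0.7 -92.2' 25
python3 -c "
from h import *
s=telemetry.get_state();print(s['eef_pos'],s['width'],s['force']);delta([*mt(0,-.1304),.0195],down(-173.3))"
```

```text
t: 10.85
eef_pos: [0.6516, -0.0841, 0.1255]
ee_rot: [-3.142, -0.001, -3.022]
force: [0.2, 0.8, -0.6]
width: 0.0642
[ 0.65160269 -0.08411806  0.12552359] 0.06418548376389198 [ 0.21165848  0.75006452 -0.5818586 ]
shift cm [  0.03  -0.14 -10.6 ] turn [ 0.  -0.1 -0.1]
```

```bash
python3 -m inch '0 0 -0.1 -4 0 0 0; 0 0 -0.1 -8 0 0 0; 0 0 -0.1 -10.2 0 0 0; 0 0 -0.1 -10.6 0 0 0; 0 0 -0.1 -10.6 0 0 0; 0 0.03 -0.3 -10.6 0 0 0; 0 0.06 -0.5 -10.6 0 0 0;0 0.08 -0.65 -10.6 0 0 0; 0 0.08 -0.65 -10.6 0 0 0' 25
```

```text
t: 11.98
eef_pos: [0.6527, -0.0899, 0.0202]
ee_rot: [3.141, 0.0, -3.023]
force: [-0.1, 5.0, 3.3]
width: 0.0635
```

```bash
python3 -m inch '0.5 0 0 0 0 0 0; 1 0 0 0 0 0 0; 1 0 0 0 0 0 0; 1 0 0 0 0 0 0; 1 0 0 4 0 0 0; 1 0 0 9 0 0 0; 1 0 0 12 0 0 0; 1 0 0 12 0 0 0' 25
python3 - <<'E'
from h import *
np.set_printoptions(precision=4,suppress=True)
fs=frames()
for b in blocks(fs): print("block",b[0],np.degrees(b[0][2]),b[1:])
b=min(blocks(fs),key=lambda b:np.hypot(b[0][0]-.4795,b[0][1]-.098))[0]
y=np.degrees(b[2]); p=b[:2]-.002*np.array([-np.sin(b[2]),np.cos(b[2])])
delta([*p,.12],down(y)); delta([*p,.12],down(y+180))
E
```

```text
t: 12.98
eef_pos: [0.6546, -0.0899, 0.1435]
ee_rot: [3.141, 0.006, -3.023]
force: [-0.3, 0.0, 0.1]
width: 0.0879
block [ 0.6532 -0.0889  6.4394] 368.9487327446342 (np.float64(0.5452356031140038), np.int32(93), ['top', 'scene'])
block [ 0.478  -0.0085  2.373 ] 135.96267072564638 (np.float64(0.1450571141712803), np.int32(343), ['top', 'scene'])
shift cm [-17.31   8.27  -2.  ] turn [ -0.1   0.  -50.8]
shift cm [-17.31   8.27  -2.  ] turn [ -0.   -0.1 129.2]
```

Run:
```python
from h import *
fs=frames()
cv2.imwrite("pics/s2.png",np.hstack([draw(fs,"top",trayset(TR),(120,120,380,300),1.5),draw(fs,"scene",[pl(WEDGE[4:],[.4795,.098,4.07])],(200,150,440,300),1.7)[:270]]) if 0 else stack(draw(fs,"top",trayset(TR),(120,120,380,300),1.6),draw(fs,"scene",[pl(WEDGE[4:],[.4795,.098,4.07])],(200,150,440,300),1.8)))
```

```text
(no output)
```

View pics/s2.png

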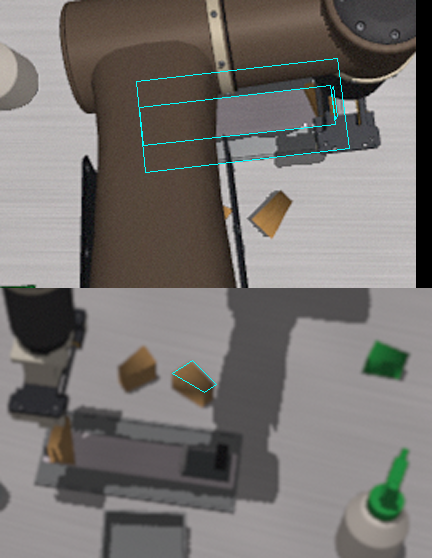

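Block b was only hidden by the arm in the top view. The scene overlay confirms it hasn't moved, and block c stands upright at the wall. I'll move to b, gripping about 2 mm towards its square side.

```bash
python3 -m inch '1 -4.5 4.7 0 0 0 10; 1 -9 9.5 0 0 0 20; 1 -13.5 14 0 0 0 30; 1 -17.7 18.9 0 0 0 40; 1 -17.7 18.9 -1 0 0 46.8; 1 -17.7 18.9 -2 0 0 46.8; 1 -17.7 18.9 -4 0 0 46.8; 1 -17.7 18.9 -4 0 0 46.8; 1 -17.7 18.9 -4 0 0 46.8' 25
python3 - <<'E'
from h import *
delta([.4779,.0993,.009],down(-126.4))
fs={"scene":grab_frame("scene")}
P=proj(fs["scene"],[.4795,.098,.025])[0]
k=min(comps(brown(fs["scene"])),key=lambda s:np.hypot(*(s[1]-P))); print(k[1],P,k[2])
print(fit(fs,{"scene":k[0]},WEDGE,[.4795,.098,4.07]))
E
```

```text
t: 14.3
eef_pos: [0.4754, 0.0985, 0.0988]
ee_rot: [3.14, -0.003, -2.208]
force: [0.5, 0.6, -0.1]
width: 0.0878
shift cm [ 0.25  0.08 -8.98] turn [ 0.1 -0.1  0.1]
[306.85757576 202.93939394] [307.9976168  203.38882863] 330
(array([0.47939644, 0.09666131, 3.90759639]), np.float64(0.16452686638135994))
```

```bash
python3 -m inch '1 0.25 0.1 -4 0 0 0; 1 0.25 0.1 -8 0 0 0; 1 0.25 0.1 -9 0 0 0; 1 0.25 0.1 -9 0 0 0; 0 0.25 0.1 -9 0 0 0; 0 0.25 0.1 -9 0 0 0; 0 0.25 0.1 -9 0 0 0; 0 0.25 0.1 -9 0 0 0' 25
python3 -c "
from h import *
s=telemetry.get_state();print(s['force'],s['moment'])"
python3 -m inch '0 0 0 0 0 0 0; 0 0 0 5 0 0 0; 0 0 0 11 0 0 0;0 0 0 11 0 0 0' 25
```

```text
t: 15.35
eef_pos: [0.4786, 0.1, 0.01]
ee_rot: [3.141, -0.001, -2.208]
force: [-1.3, 0.2, 6.7]
width: 0.0637
[-1.34176086  0.17254379  6.69392236] [ 0.14800419  0.67195879 -0.02989305]
t: 15.85
eef_pos: [0.4814, 0.1015, 0.1246]
ee_rot: [-3.138, 0.007, -2.207]
force: [-0.2, 0.3, -2.0]
width: 0.0638
```

```bash
python3 -c "
from h import *
delta([*mt(0,-.0917),.125],down(-173.3))"
```

```text
shift cm [ 16.6  -14.86   0.04] turn [ -0.    0.5 -46.9]
```

```bash
python3 -m inch '0 4 -3.7 0 0 0 -10; 0 8 -7.4 0 0 0 -20; 0 12 -11.1 0 0 0 -30; 0 16.6 -14.9 0 0 0.5 -40; 0 16.6 -14.9 0 0 0.5 -46.9; 0 16.6 -14.9 0 0 0.5 -46.9; 0 16.6 -14.9 0 0 0.5 -46.9; 0 16.6 -14.9 0 0 0.5 -46.9; 0 16.6 -14.9 0 0 0.5 -46.9' 25
python3 -c "
from h import *
delta([*mt(0,-.0917),.0195],down(-173.3))"
```

```text
t: 16.98
eef_pos: [0.6472, -0.0469, 0.125]
ee_rot: [3.141, 0.001, -3.024]
force: [-0.6, 0.8, -0.1]
width: 0.0639
shift cm [ 1.000e-02 -1.000e-02 -1.055e+01] turn [-0.1  0.  -0. ]
```

```bash
python3 -m inch '0 0 0 -4 0 0 0; 0 0 0 -8 0 0 0; 0 0 0 -10.2 0 0 0; 0 0 0 -10.5 0 0 0; 0 0 0 -10.5 0 0 0' 25
python3 -m inch '0 0.02 -0.2 0 0 0 0; 0 0.04 -0.35 0 0 0 0; 0 0.06 -0.5 0 0 0 0; 0 0.06 -0.5 0 0 0 0' 25
```

```text
t: 17.6
eef_pos: [0.6477, -0.0467, 0.0209]
ee_rot: [3.141, 0.001, -3.023]
force: [0.2, 0.6, 0.3]
width: 0.0634
t: 18.1
eef_pos: [0.6491, -0.0504, 0.0218]
ee_rot: [3.139, 0.004, -3.023]
force: [-1.5, 6.7, 3.2]
width: 0.0639
```

```bash
python3 -m inch '0.5 0 0 0 0 0 0; 1 0 0 0 0 0 0; 1 0 0 0 0 0 0; 1 0 0 0 0 0 0; 1 0 0 4 0 0 0; 1 0 0 9 0 0 0; 1 0 0 11 0 0 0; 1 -4 1 11 0 0 10; 1 -8 2 11 0 0 20; 1 -12 3 11 0 0 30; 1 -17 4.3 11 0 0 40; 1 -17 4.3 11 0 0 50' 25
python3 -m inch '1 0 0 0 0 0 10; 1 0 0 0 0 0 20; 1 0 0 0 0 0 30; 1 0 0 0 0 0 40; 1 0 0 0 0 0 50; 1 0 0 0 0 0 60; 1 0 0 0 0 0 70; 1 0 0 0 0 0 79;  1 0 0 0 0 0 79' 25
python3 - <<'E'
from h import *
delta([.4792,-.0071,.009],down(-44.1))
fs={"scene":grab_frame("scene")}
P=proj(fs["scene"],[.4775,-.0085,.025])[0]
k=min(comps(brown(fs["scene"])),key=lambda s:np.hypot(*(s[1]-P))); print(k[1],P,k[2])
print(fit(fs,{"scene":k[0]},WEDGE,[.4775,-.0085,2.37]))
E
```

```text
t: 19.6
eef_pos: [0.476, -0.0074, 0.1322]
ee_rot: [3.139, 0.004, -2.143]
force: [1.3, -0.1, 1.3]
width: 0.0878
t: 20.72
eef_pos: [0.476, -0.0075, 0.1323]
ee_rot: [3.139, 0.004, -0.766]
force: [0.1, 0.8, 0.3]
width: 0.088
shift cm [  0.32   0.04 -12.33] turn [-0.1 -0.3 -0.2]
[275.96245734 195.19453925] [275.77386514 195.4166512 ] 293
(array([ 0.47702143, -0.00933432,  2.56417386]), np.float64(0.21238640188488722))
```

```bash
python3 -m inch '1 0.3 0 -5 0 -0.3 0; 1 0.3 0 -10 0 -0.3 0; 1 0.3 0 -12.3 0 -0.3 0; 1 0.3 0 -12.3 0 -0.3 0; 0 0.3 0 -12.3 0 -0.3 0; 0 0.3 0 -12.3 0 -0.3 0; 0 0.3 0 -12.3 0 -0.3 0; 0 0.3 0 -12.3 0 -0.3 0;0 0.3 0 -12.3 0 -0.3 0' 25
python3 -m inch '0 0 0 5 0 0 0; 0 0 0 11 0 0 0;0 0 0 11 0 0 0' 25
python3 -c "
from h import *
delta([*mt(0,-.0590),.125],down(-173.3))"
```

```text
t: 21.9
eef_pos: [0.4797, -0.0071, 0.0103]
ee_rot: [-3.139, -0.001, -0.768]
force: [-1.2, 1.8, 7.8]
width: 0.0638
t: 22.28
eef_pos: [0.4829, -0.0062, 0.1252]
ee_rot: [-3.131, -0.005, -0.767]
force: [0.3, 0.7, -0.6]
width: 0.0641
shift cm [16.07 -0.84 -0.02] turn [   0.6    0.6 -129.3]
```

```bash
python3 -m inch '0 1.5 0 0 0 0 -10; 0 3 0 0 0 0 -20; 0 4.5 0 0 0 0 -30; 0 6 0 0 0 0 -40; 0 7.5 0 0 0 0 -50; 0 9 0 0 0 0 -60; 0 10.5 0 0 0 0 -70; 0 12 -0.4 0 0 0 -80; 0 13.5 -0.8 0 0 0 -90; 0 15 -0.8 0 0 0 -100; 0 16.1 -0.8 0 0 0 -110; 0 16.1 -0.8 0 0 0 -120' 25
python3 -c "
from h import *
delta([*mt(0,-.0590),.125],down(-173.3))"
```

```text
t: 23.78
eef_pos: [0.6439, -0.0143, 0.1241]
ee_rot: [-3.131, -0.007, -2.868]
force: [-0.6, -0.3, -1.2]
width: 0.0634
shift cm [-0.04 -0.03  0.09] turn [ 0.7 -0.2 -9. ]
```

```bash
python3 -m inch '0 0 0 0 0.7 -0.2 -9; 0 0 0 0 0.7 -0.2 -9; 0 0 0 -4 0.7 -0.2 -9; 0 0 0 -8 0.7 -0.2 -9; 0 0 0 -10.1 0.7 -0.2 -9; 0 0 0 -10.4 0.7 -0.2 -9; 0 0 0 -10.4 0.7 -0.2 -9' 25
python3 -m inch '0 0.02 -0.2 0 0 0 0; 0 0.05 -0.4 0 0 0 0; 0 0.08 -0.6 0 0 0 0; 0 0.09 -0.7 0 0 0 0; 0 0.09 -0.7 0 0 0 0' 25
python3 -c "
from h import *
delta([*mt(0,-.0649),.02],down(-173.3))"
```

```text
t: 24.65
eef_pos: [0.6442, -0.0143, 0.0206]
ee_rot: [3.141, -0.0, -3.023]
force: [0.3, -0.2, -1.3]
width: 0.0636
t: 25.28
eef_pos: [0.6452, -0.0204, 0.0209]
ee_rot: [3.14, 0.0, -3.024]
force: [-1.5, 6.0, 2.7]
width: 0.064
shift cm [-0.1  -0.   -0.09] turn [-0.1  0.  -0.1]
```

```bash
python3 -m inch '0.5 0 0 0 0 0 0; 1 0 0 0 0 0 0; 1 0 0 0 0 0 0; 1 0 0 0 0 0 0; 1 0 0 4 0 0 0; 1 0 0 9 0 0 0; 1 0 0 13 0 0 0; 1 -0.6 5 13 0 0 0; 1 -1.2 10 13 0 0 0; 1 -1.8 15 13 0 0 0; 1 -2.4 19.7 13 0 0 0; 1 -2.4 19.7 13 0 0 0' 25
python3 - <<'E'
from h import *
delta([.6208,.1764,.036],down(-173.3))
fs=frames()
sets=[pl(WEDGE[4:]+[0,0,.008],[*mt(0,y),TR[2]+a]) for y,a in((-.1325,0),(-.0975,np.pi),(-.0625,0))]
cv2.imwrite("pics/row.png",stack(draw(fs,"top",sets,(200,150,350,235),4),draw(fs,"scene",sets,(210,200,350,280),4)))
E
```

```text
t: 26.78
eef_pos: [0.6208, 0.1796, 0.1508]
ee_rot: [3.14, 0.001, -3.02]
force: [-0.9, -0.4, -0.6]
width: 0.0878
shift cm [ -0.    -0.32 -11.48] turn [-0.1  0.  -0.3]
```

View pics/row.png

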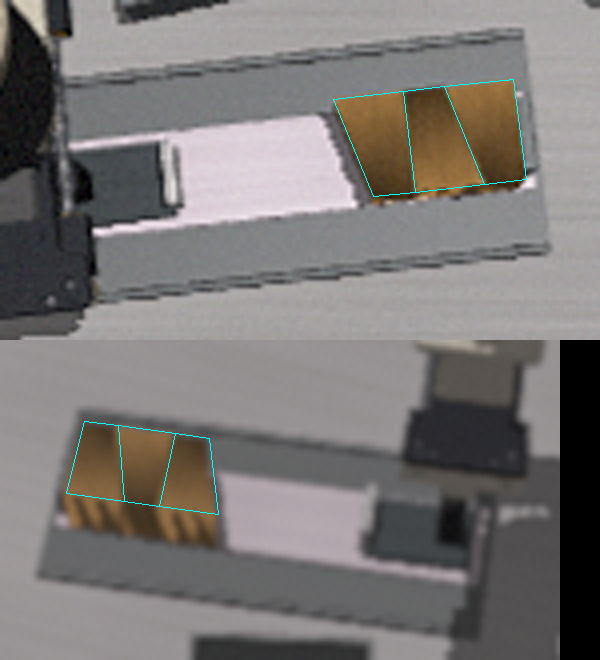

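The row is packed: all three predicted outlines match in both views. Next I'll grip the stop post and push the stop up.

```bash
python3 -m inch '1 0 -0.3 -5 0 0 0; 1 0 -0.3 -10 0 0 0; 1 0 -0.3 -11.5 0 0 0; 1 0 -0.3 -11.5 0 0 0; 0 0 -0.3 -11.5 0 0 0; 0 0 -0.3 -11.5 0 0 0; 0 0 -0.3 -11.5 0 0 0; 0 0 -0.3 -11.5 0 0 0; 0 0 -0.3 -11.5 0 0 0; 0 0 -0.3 -11.5 0 0 0; 0 0 -0.3 -11.5 0 0 0; 0 0 -0.3 -11.5 0 0 0' 40
python3 -m inch '0 0.3 -2.5 0 0 0 0; 0 0.6 -5 0 0 0 0; 0 0.9 -7.5 0 0 0 0; 0 1.15 -9.7 0 0 0 0; 0 1.2 -10.1 0 0 0 0; 0 1.2 -10.1 0 0 0 0'
python3 -c "
from h import *
delta([*mt(0,.0266),.037],down(-173.3))"
```

```text
t: 28.38
eef_pos: [0.6217, 0.1742, 0.0358]
ee_rot: [3.14, 0.001, -3.022]
force: [2.8, -0.5, -2.8]
width: 0.0196
t: 29.12
eef_pos: [0.6336, 0.0725, 0.0358]
ee_rot: [3.141, 0.001, -3.023]
force: [1.0, -1.4, -0.3]
width: 0.0197
shift cm [-0.01 -0.21  0.12] turn [-0.   0.  -0.1]
```

```bash
python3 -m inch '0 0.02 -0.15 0 0 0 0; 0 0.03 -0.25 0 0 0 0; 0 0.04 -0.35 0 0 0 0; 0 0.04 -0.35 0 0 0 0'
```

```text
t: 29.62
eef_pos: [0.6339, 0.0692, 0.0358]
ee_rot: [3.141, 0.001, -3.023]
force: [-1.9, 2.3, 1.5]
width: 0.0197
```

```bash
python3 -m inch '0 0.02 -0.15 0 0 0 0; 0 0.04 -0.3 0 0 0 0; 0 0.04 -0.3 0 0 0 0'
```

```text
t: 30.0
eef_pos: [0.6343, 0.066, 0.0358]
ee_rot: [3.141, 0.0, -3.023]
force: [-1.1, 1.6, 0.9]
width: 0.0198
```

Run:
```python
from h import *
fs=frames()
sets=[pl(WEDGE[4:]+[0,0,.008],[*mt(0,y),TR[2]+a]) for y,a in((-.1325,0),(-.0975,np.pi),(-.0625,0))]
cv2.imwrite("pics/row2.png",stack(draw(fs,"top",sets,(200,150,350,235),4),draw(fs,"scene",sets,(210,200,350,280),4)))
```

```text
(no output)
```

View pics/row2.png

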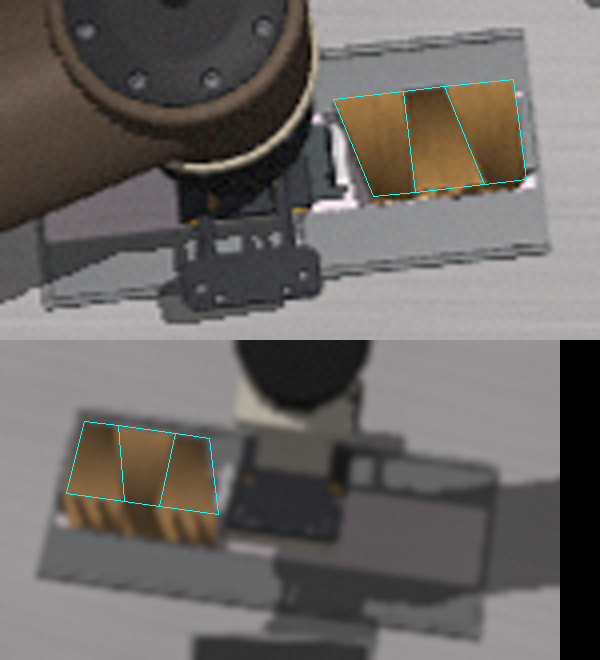

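The stop's white face is still a few millimetres short of the block edge in the top view, so I'll keep going in small steps.

```bash
python3 -m inch '0 0.02 -0.15 0 0 0 0; 0 0.04 -0.3 0 0 0 0; 0 0.04 -0.3 0 0 0 0'
```

```text
t: 30.48
eef_pos: [0.6344, 0.0657, 0.0358]
ee_rot: [3.138, 0.001, -3.022]
force: [-6.4, 14.3, 2.3]
width: 0.0194
```

```bash
python3 -m inch '0 0.02 -0.15 0 0 0 0; 0 0.03 -0.25 0 0 0 0; 0 0.03 -0.25 0 0 0 0'
```

```text
t: 30.85
eef_pos: [0.6344, 0.0658, 0.0358]
ee_rot: [3.135, 0.002, -3.022]
force: [-4.5, 14.5, 2.7]
width: 0.0195
```

```bash
python3 -m inch '0 -0.01 0.05 0 0.3 0 0; 0.6 0 0 0 0.3 0 0; 1 0 0 0 0.3 0 0; 1 0 0 0 0.3 0 0; 1 0 0 0 0.3 0 0; 1 0 0 5 0.3 0 0; 1 0 0 10 0.3 0 0; 1 0 0 16 0.3 0 0; 1 -5 -2 20 0.3 0 0; 1 -10 -4 20 0.3 0 0; 1 -10 -4 20 0.3 0 0'
python3 - <<'E'
from h import *
fs=frames()
sets=[pl(WEDGE[4:]+[0,0,.008],[*mt(0,y),TR[2]+a]) for y,a in((-.1325,0),(-.0975,np.pi),(-.0625,0))]
cv2.imwrite("pics/row3.png",stack(draw(fs,"top",sets,(200,150,350,235),4),draw(fs,"scene",sets,(210,200,350,280),4)))
h=Ro.from_euler('z',59.0,degrees=True)
# tool: z = (h*.707,-.707); x axis level perpendicular
u=h.apply([1,0,0]); d=(u+[0,0,1])/2**.5; z=(u-[0,0,1])/2**.5
for sg in(1,-1):
    x=sg*h.apply([0,1,0]); Rm=Ro.from_matrix(np.c_[x,np.cross(z,x),z])
    mid=np.array([.501,-.351,.0845]); g=mid+.025*d; 
    print(g); delta(g+.019*z,Rm); delta(g+.019*z-.1*z,Rm); print(Rm.as_euler('xyz',degrees=True))
E
```

```text
t: 32.22
eef_pos: [0.5316, 0.0246, 0.2375]
ee_rot: [3.129, 0.005, -3.023]
force: [1.3, -0.3, 0.0]
width: 0.0874
[ 0.51010467 -0.33584728  0.10217767]
shift cm [ -1.73 -35.   -14.8 ] turn [ 44.1  -9.2 -35.8]
shift cm [ -5.37 -41.06  -7.73] turn [ 44.1  -9.2 -35.8]
[135.   0. 149.]
[ 0.51010467 -0.33584728  0.10217767]
shift cm [ -1.73 -35.   -14.8 ] turn [-12.6 -57.7 132.6]
shift cm [ -5.37 -41.06  -7.73] turn [-12.6 -57.7 132.6]
[-135.    0.  -31.]
```

View pics/row3.png

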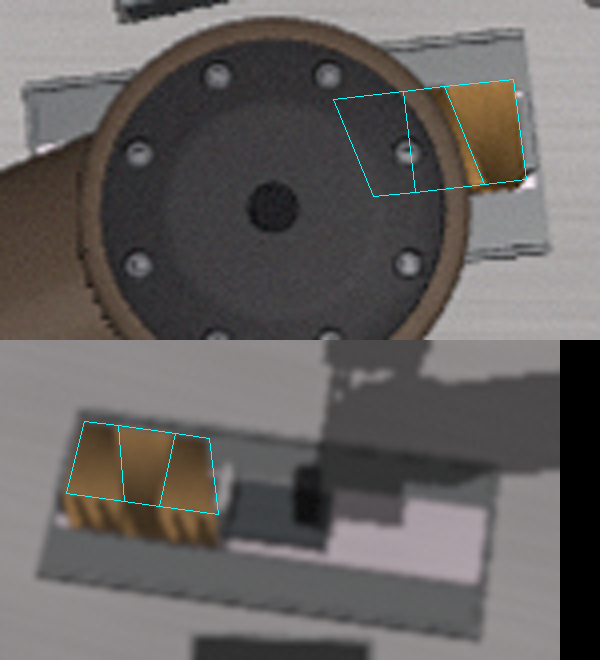

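```bash
python3 -m inch '1 -0.9 -6 1 0 0 0; 1 -1.8 -12 2 7 -1.5 -6; 1 -2.7 -18 2 14 -3 -12; 1 -3.6 -24 2 21 -4.5 -18; 1 -4.5 -30 2 28 -6 -24; 1 -5.4 -36 2 35 -7.5 -30; 1 -5.4 -41 2 44.1 -9.2 -35.8; 1 -5.4 -41 2 44.1 -9.2 -35.8; 1 -5.4 -41 2 44.1 -9.2 -35.8; 1 -5.4 -41 2 44.1 -9.2 -35.8; 1 -5.4 -41 2 44.1 -9.2 -35.8'
cat > bar.py <<'E'
from h import *
import sys
np.set_printoptions(precision=4,suppress=True)
h=Ro.from_euler('z',59.0,degrees=True); u=h.apply([1,0,0]); d=(u+[0,0,1])/2**.5; z=(u-[0,0,1])/2**.5; x=h.apply([0,1,0])
RM=Ro.from_matrix(np.c_[x,np.cross(z,x),z]); MID=np.array([.501,-.351,.0845])
E
python3 - <<'E'
from bar import *
g=MID+.025*d
print(telemetry.get_state()["q"]); delta(g+.019*z-.1*z,RM)
fs=frames()
B=box(-.09,.09,-.008,.008,-.011,.011); Rb=np.c_[d,x,np.cross(d,x)]
cor=lambda e:(np.array([[e,-.008,-.011],[e,.008,-.011],[e,.008,.011],[e,-.008,.011]])@Rb.T+MID)
sets=[cor(.09),cor(-.02)]+[np.array([np.array([-.02,a,b])@Rb.T+MID,np.array([.09,a,b])@Rb.T+MID]) for a in(-.008,.008) for b in (-.011,.011)]
cv2.imwrite("pics/bar1.png",stack(draw(fs,"top",sets,(380,200,480,285),6)[:,:],draw(fs,"scene",sets,(130,130,230,210),6))[:, :])
im=np.hstack([draw(fs,"top",sets,(385,205,465,285),5),draw(fs,"scene",sets,(135,135,215,215),5)]); cv2.imwrite("pics/bar1.png",im)
sets=[pl(WEDGE[4:]+[0,0,.008],[*mt(0,y),TR[2]+a]) for y,a in((-.1325,0),(-.0975,np.pi),(-.0625,0))]
sets.append(pl([[-.02,.0394-.0788,.044],[.02,.0394-.0788,.044]],TR))
cv2.imwrite("pics/barrow.png",cv2.resize(np.vstack([im,cv2.resize(draw(fs,"top",sets,(200,150,350,235),5),(800,453))]),None,fx=.7,fy=.7) if 0 else np.vstack([cv2.resize(im,(600,300)),cv2.resize(draw(fs,"top",sets,(240,150,340,200),6),(600,300))]))
E
```

```text
t: 33.7
eef_pos: [0.4815, -0.3826, 0.2586]
ee_rot: [2.358, 0.003, 2.604]
force: [1.5, -0.6, 0.0]
width: 0.0878
[-0.8739  0.4424  0.2815 -0.7357 -1.6855  0.356 ]
shift cm [-0.09 -0.23 -9.91] turn [ 0.2  0.1 -0.2]
```

View pics/barrow.png

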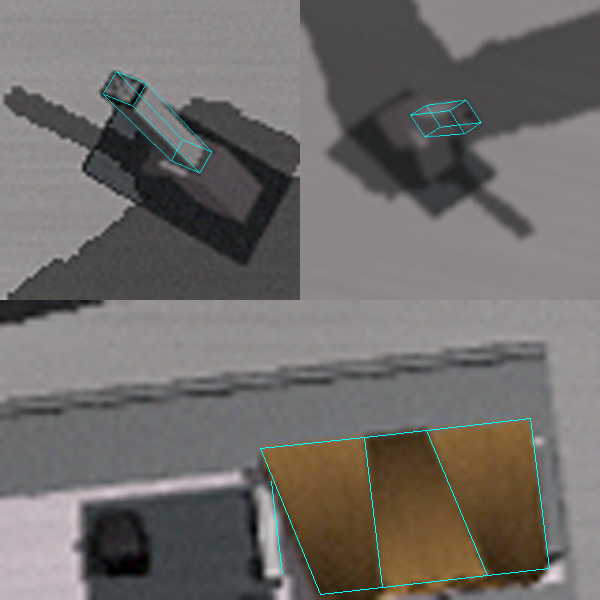

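Both models match. The stop face sits on the row, and the bar wireframe lies on the bar, with its free end at the upper left of the top crop. Approaching along the tilted tool axis.

```bash
python3 -m inch '1 -0.1 -0.2 -5 0 0 0; 1 -0.1 -0.2 -9.9 0 0 0; 1 -0.1 -0.2 -9.9 0 0 0; 1 1 1.7 -12.1 0 0 0; 1 2.1 3.4 -14.1 0 0 0; 1 3.1 5 -16.1 0 0 0; 1 3.5 5.8 -17 0 0 0; 1 3.5 5.8 -17 0 0 0' 50
python3 -c "
from bar import *
s=telemetry.get_state();print(s['force']);delta(MID+.025*d+.019*z,RM)"
```

```text
t: 34.8
eef_pos: [0.5168, -0.3248, 0.0897]
ee_rot: [2.359, 0.004, 2.605]
force: [-0.5, -0.3, 0.5]
width: 0.0876
[-0.5194 -0.3306  0.5039]
shift cm [ 0.03  0.04 -0.09] turn [ 0.2  0.1 -0.3]
```

```bash
python3 -m inch '0 0 0 0 0 0 0; 0 0 0 0 0 0 0; 0 0 0 0 0 0 0; 0 0 0 0 0 0 0; 0 0 0 0 0 0 0; 0 0 0 0 0 0 0; 0 0 0 0 0 0 0; 0 0 0 0 0 0 0; 0 0 0 0 0 0 0; 0 0 0 0 0 0 0' 50
```

```text
t: 36.05
eef_pos: [0.5168, -0.3247, 0.0897]
ee_rot: [2.359, 0.004, 2.605]
force: [0.4, 0.1, -0.2]
width: 0.015
```

```bash
python3 -m inch '0 0.36 0.61 0.71 0 0 0; 0 0.73 1.21 1.41 0 0 0; 0 1.09 1.82 2.12 0 0 0; 0 1.09 1.82 2.12 0 0 0' 50
```

```text
t: 36.55
eef_pos: [0.5283, -0.306, 0.112]
ee_rot: [2.359, 0.006, 2.606]
force: [-0.0, -0.7, -1.6]
width: 0.0151
```

Little force and the width holds. Drawing the bar out another 7 cm.

```bash
python3 -m inch '0 0.7 1.2 1.4 0 0 0; 0 1.5 2.4 2.8 0 0 0; 0 2.2 3.6 4.2 0 0 0; 0 2.9 4.8 5.7 0 0 0; 0 3.1 5.1 8 0 0 0; 0 3.1 5.1 12 0 0 0; 0 3.1 5.1 12 0 0 0; 0 3.1 5.1 12 0 0 0' 50
python3 - <<'E'
from bar import *
s=telemetry.get_state(); print(s["force"],s["width"])
fs=frames()
R0=Ro.from_euler('xyz',s["ee_rot"]).as_matrix(); G=s["eef_pos"]-.019*R0[:,2]
dd=-R0[:,1]; dd*=np.sign(dd[2]); xx=R0[:,0]; zz=np.cross(dd,xx); M=G-.025*dd
Rb=np.c_[dd,xx,zz]
E_=lambda e:(np.array([[e,-.008,-.011],[e,.008,-.011],[e,.008,.011],[e,-.008,.011]])@Rb.T+M)
sets=[E_(.09),E_(-.09)]
q=proj(fs["scene"],M)[0].astype(int);p=proj(fs["top"],M)[0].astype(int)
cv2.imwrite("pics/held.png",np.hstack([draw(fs,"top",sets,(p[0]-40,p[1]-40,p[0]+40,p[1]+40),5),draw(fs,"scene",sets,(q[0]-40,q[1]-40,q[0]+40,q[1]+40),5)]))
# goal
yb=-.0975
for sg in(1,-1):
    # bar d along tray +-y, tool down
    ty=np.array([-np.sin(TR[2]),np.cos(TR[2]),0])*sg
    zc=np.array([0,0,-1.]); 
    yt=-ty if np.allclose(dd,-R0[:,1]) else ty
    Rm=Ro.from_matrix(np.c_[np.cross(yt,zc),yt,zc])
    g=np.r_[mt(0,yb),.069]+.025*ty
    print(sg); delta(g+.019*zc+[0,0,.06],Rm)
E
```

```text
t: 37.55
eef_pos: [0.5592, -0.2549, 0.2327]
ee_rot: [2.359, 0.006, 2.606]
force: [-0.4, 0.1, -3.1]
width: 0.0151
[-0.3668  0.1142 -3.0645] 0.015145695425315622
1
shift cm [  8.62  22.67 -12.14] turn [-44.6   9.7  35.4]
-1
shift cm [  9.21  17.71 -12.14] turn [  12.4   56.8 -133.5]
```

View pics/held.png

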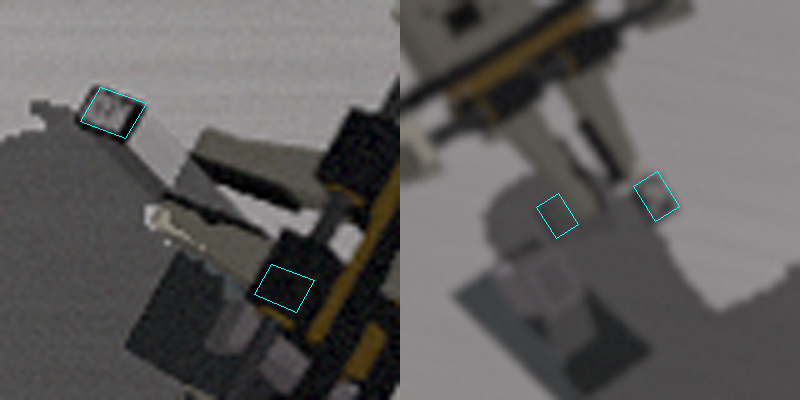

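The held bar matches the model at both ends. Levelling it and carrying it over the row.

```bash
python3 -m inch '0 1.2 3.2 0 -7 1.6 5.8; 0 2.4 6.4 0 -14 3.2 11.6; 0 3.6 9.6 0 -21 4.8 17; 0 4.8 12.8 0 -28 6.4 23; 0 6 16 0 -35 8 29; 0 7.3 19 0 -44.6 9.7 35.4; 0 8.6 22.7 -2 -44.6 9.7 35.4; 0 8.6 22.7 -5 -44.6 9.7 35.4; 0 8.6 22.7 -9 -44.6 9.7 35.4; 0 8.6 22.7 -10 -44.6 9.7 35.4; 0 8.6 22.7 -10 -44.6 9.7 35.4' 50
cat > fin.py <<'E'
from bar import *
ty=np.array([-np.sin(TR[2]),np.cos(TR[2]),0]); zc=np.array([0,0,-1.])
s=telemetry.get_state(); R0=Ro.from_euler('xyz',s["ee_rot"]).as_matrix()
yt=ty*np.sign(R0[:,1]@ty); Rm=Ro.from_matrix(np.c_[np.cross(yt,zc),yt,zc])
g=np.r_[mt(0,-.0975),.069]+.025*ty
print(s["force"],s["width"],s["eef_pos"]); delta(g+.019*zc,Rm)
E
python3 fin.py
python3 - <<'E'
from bar import *
s=telemetry.get_state(); fs=frames()
ty=np.array([-np.sin(TR[2]),np.cos(TR[2]),0])
M=s["eef_pos"]+[0,0,.019]-.025*ty
tx=np.array([ty[1],-ty[0],0]); 
sets=[np.array([M+e*ty+a*tx+[0,0,.011] for e,a in((-.09,-.008),(.09,-.008),(.09,.008),(-.09,.008))])]
cv2.imwrite("pics/held2.png",np.hstack([draw(fs,"top",sets,(240,140,370,240),3),draw(fs,"scene",sets,(200,180,330,280),3)]))
E
```

```text
t: 39.02
eef_pos: [0.6447, -0.0281, 0.1309]
ee_rot: [-3.141, -0.002, -3.024]
force: [0.3, -0.6, -0.8]
width: 0.0155
[ 0.3329 -0.5635 -0.8478] 0.015467365294731151 [ 0.6447 -0.0281  0.1309]
shift cm [ 0.04  0.01 -8.09] turn [ 0.  -0.1 -0. ]
```

View pics/held2.png

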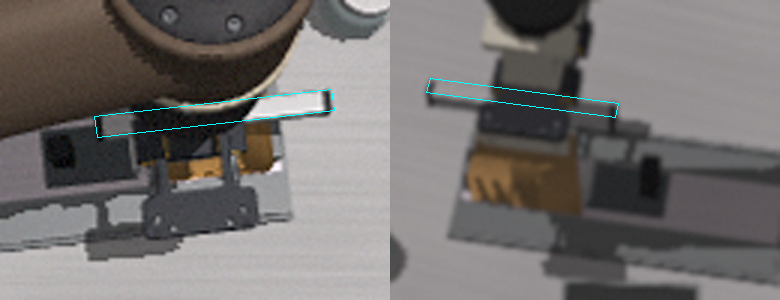

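The fingertips reach 8 mm below the bar, so I'll lower them to just above the block tops and let the bar settle between the pads.

```bash
python3 -m inch '0 0 0 -3 0 0 0; 0 0 0 -6 0 0 0; 0 0 0 -6.8 0 0 0; 0 0 0 -7.1 0 0 0; 0 0 0 -7.1 0 0 0; 0 0 0 -7.1 0 0 0' 50; python3 fin.py
```

```text
t: 39.88
eef_pos: [0.6466, -0.0279, 0.0631]
ee_rot: [-3.141, 0.004, -3.024]
force: [-0.7, 0.9, -3.1]
width: 0.0149
[-0.728   0.8865 -3.0625] 0.014927660393774838 [ 0.6466 -0.0279  0.0631]
shift cm [-0.15 -0.01 -1.31] turn [-0.   0.2 -0. ]
```

```bash
python3 -m inch '0 -0.1 0 -0.3 0 0.2 0; 0 -0.1 0 -0.3 0 0.2 0; 0 -0.1 0 -0.3 0 0.2 0' 50; python3 fin.py
```

```text
t: 40.25
eef_pos: [0.6456, -0.0279, 0.0601]
ee_rot: [3.141, 0.0, -3.024]
force: [-0.7, -0.3, -1.2]
width: 0.0151
[-0.7057 -0.3438 -1.1808] 0.015116359152933623 [ 0.6456 -0.0279  0.0601]
shift cm [-0.05 -0.01 -1.01] turn [-0.  0. -0.]
```

```bash
python3 -m inch '0.23 0 0 0 0 0 0; 0.23 0 0 0 0 0 0; 0.23 0 0 0 0 0 0; 0.23 0 0 0 0 0 0; 0.45 0 0 0 0 0 0; 0.6 0 0 0 0 0 0; 0.6 0 0 0 0 0 0; 0.6 0 0 3 0 0 0; 0.6 0 0 8 0 0 0; 0.6 0 0 14 0 0 0; 0.6 -5 6 18 0 0 0; 0.6 -10 12 18 0 0 0' 50
python3 -m inch '0.6 -5 6 0 0 0 0; 0.6 -10 12 0 0 0 0; 0.6 -15 18 0 0 0 0; 0.6 -15 22 0 0 0 0; 0.6 -15 22 0 0 0 0'
python3 - <<'E'
from bar import *
fs=frames()
sets=[pl([[-.008,-.1875,.08],[.008,-.1875,.08],[.008,-.0075,.08],[-.008,-.0075,.08]],TR)]
sets+=[pl(WEDGE[4:]+[0,0,.008],[*mt(0,y),TR[2]+a]) for y,a in((-.1325,0),(-.0975,np.pi),(-.0625,0))]
cv2.imwrite("pics/fin.png",stack(draw(fs,"top",sets,(230,140,370,235),4.2),draw(fs,"scene",sets,(200,200,340,250),4.2)))
E
```

```text
t: 41.75
eef_pos: [0.5707, 0.0633, 0.238]
ee_rot: [3.141, 0.004, -3.025]
force: [-0.0, 1.4, -0.0]
width: 0.0526
t: 42.38
eef_pos: [0.4193, 0.2859, 0.2384]
ee_rot: [3.14, 0.005, -3.022]
force: [0.9, -0.5, -0.1]
width: 0.0523
```

View pics/fin.png

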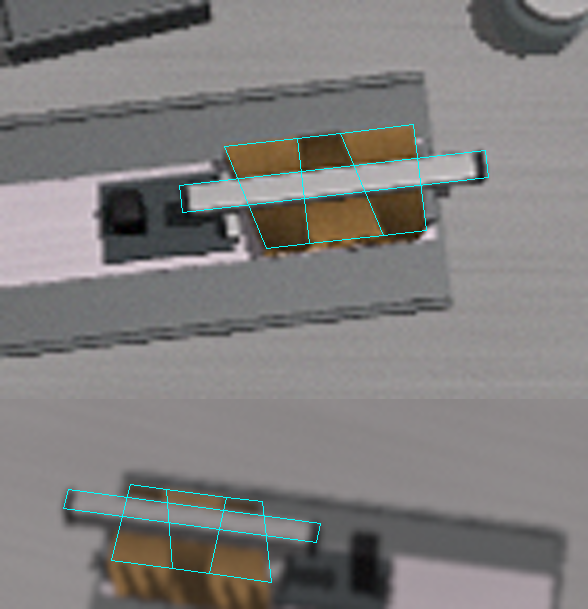

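The bar lies flat on its predicted outline along the middle of the row, and the blocks and stop are in place. Nothing is touching, so I'm handing in.

```bash
python3 -c "
from station import arm,telemetry
print(arm.job_done(), telemetry.get_state()['t'])"
```

```text
the job is handed in; nothing more can be done
the job is handed in; nothing more can be done
```

The job is handed in: all three brown wedges are packed in the tray and the keeper bar lies along the top of the row. It took about 43 s of the 210 s allowed. The hand-in gives no verdict, so what follows rests on my own checks.

**What I did:** I drew the stop back and packed the wedges head to tail on the strip, square side to the end wall first. I then pushed the stop against the row until it pressed back with about 14 N. After that I drew the bar out of the holder along its lean, levelled it and laid it along the middle of the row. The green look-alike, sprayer, jar and sample box were never touched.

**Last checks:**
- **Blocks and bar:** their predicted outlines lined up with both camera pictures. The bar lies flat over all three blocks, with no block visibly shifted.
- **Stop:** I put it at about 0.009–0.011 m (limit 0.019 m). This is an estimate from the post's position in the picture, because I had no direct reading.
- **Robot:** the gripper was clear of everything at the end.

**What went differently:**
- The stop met the row about 4–5 mm further on than the gripper position predicted. I put this down to where I had gripped the post, since the later picture showed the stop face against the row.
- The fingertips reach 8 mm below the bar, so I let it drop about 9 mm between the open fingers. It landed where planned.
- While I fetched the second and third blocks, the arm hid part of the view. Single-camera fits of their angle were off by about 10°, so I used the earlier two-camera values and both grasps held.

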